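Clamp an opened phone in the notched-rail holder

TASK

Clamp the opened phone in its holder: pull up the sprung T-handle on the sliding jaw and give it a quarter turn so that it settles in its rest and stays up, then slide the jaw along the rail until its sprung pad bears on the phone and holds it fully against the stop. Turn the handle back and ease the jaw on until the latch snaps down into a notch, so that the phone is held by the pad's springs alone and is never squeezed harder than 20 N. Leave the other things on the bench where they are.

Things in the scene. Friction and masses are not known exactly. Their poses are not given: they have to be found in the camera images.
- jig: The phone holder, fixed: an aluminium plate 250 x 150 x 8 mm with a notched steel rail, 24 mm wide, top 19 mm above the bench. Origin: centre of the plate's underside. Its x axis runs along the rail from the sliding jaw to the phone and the stop, z up. The notches are even crosswise slots 5.5 mm wide, 7 mm deep, less than 13 mm apart. Two rubber strips carry the phone 20 mm above the bench.
- handle (a point): Centre of the black T-handle's crossbar, where to grip it; the bar is 10 mm thick, 40 mm long, 14 mm high, on an 8 mm steel stem 23 mm long that rises from the collar. The point turns with the handle, y along the bar. Handle down: 75 mm above the bench, bar across the rail. Pushing the handle or the collar slides the jaw; a handle that is gripped or pressed hard sideways cannot drop.
- collar (a point): Centre of the top of the square steel collar (24 x 24 mm, 13 mm high) on the sliding jaw, on the handle's axis, 45 mm above the bench. Axes as the holder's. The jaw (90 mm wide at the front, top 36 mm above the bench; 28 mm long behind this point) drags with about 5 N, stays where it is left, and can slide 74 mm on from its start, where it is locked with up to 2 mm of play.
- plunger (a joint): How far the T-handle with its latch tooth is pulled up, m: 0 down in a notch; 0.0065 tooth riding on top of the rail; 0.009 settled in the collar's rest notches; above 0.011 clear of the collar's corners, free to turn; 0.014 end of travel. A spring pulls it down with 7 N at 0 and 10 N at 0.012. Between 0 and 0.009 the collar's slot keeps it from turning more than 0.1 rad.
- knob (a joint): Turn of the T-handle about the vertical, rad, anticlockwise from above: 0 bar across the rail (it can drop), +1.57 or -1.57 bar along the rail (it settles in the rest, with 0.15 of play). It may be turned either way.
- pad: The jaw's sprung pad: a plate 80 mm wide with a rubber face, 21 to 33 mm above the bench. Axes as the holder's; origin: middle of the rubber face, in its plane, at bench height (z = 0). It stands 49 mm ahead of the handle's axis and can be pressed 18 mm back into the jaw; the springs push with 2 N at once and 4.7 N when fully back, after which it is rigid.
- phone: The opened phone, 72 mm (along the rail, x) x 146 mm (across, y) x 8.5 mm, 0.18 kg, lying loose on the rubber strips a few mm short of the stop. Origin: centre of its underside.
- stop: The fixed stop bar, aluminium, 90 mm wide, 26 mm high, at the far end of the holder. Origin: middle of the lower edge of the face that the phone goes against (8 mm above the bench); its axes are those of the holder.
- driver: Small screwdriver, 150 mm, lying beside the holder: leave it.
- tweezers: Steel tweezers, 125 mm long, lying beside the holder: leave them.
- flux: Small white jar with a black cap, 38 mm across, 34 mm high, beside the holder: leave it.
- dish: Steel screw dish, 42 mm across, 8 mm high, on the plate's corner behind the jaw: leave it.

How it is judged:
On the way, in this order (a step that is already met when the one before it is completed fails the run):
1. the T-handle has been pulled up, given a quarter turn and has settled in its rest (value of joint plunger between 0.0075 and 0.0103 m and (value of joint knob above 1.3 rad or value of joint knob below -1.3 rad)), for 0.2 s.
2. the sprung pad bears on the phone (contact force between pad and phone above 1.5 N), for 0.2 s.
At the end, for the whole second after the job is handed in: The T-handle is down (within 2 mm) with its latch in a notch of the rail, the sprung pad bears on the phone with more than 1.5 N, and the phone lies flat and at rest, square (within 0.025 rad) and within 1.8 mm against the stop (value of joint plunger below 0.002 m and contact force between pad and phone above 1.5 N and x of phone in the frame of stop above -0.0378 m and angle between the x axis of phone and the x axis of stop, either way round below 0.025 rad and angle between phone's own z axis and vertical below 0.05 rad and linear speed of phone below 0.01 m/s); the robot touches nothing.
It fails at once if the phone is squeezed by the pad with more than 20 N (contact force between pad and phone above 20 N).
It fails at once if a thing beside the holder is moved by more than 30 mm (distance of any of driver, tweezers, flux, dish from where it was at the start of the episode above 0.03 m).
It also fails if it takes over 58 s, if anything falls off the work surface, if the arm or the gripper's body presses on something with over 40 N, if the wrist force passes 120 N, or if a joint passes its speed limit or range.

ROBOT

A 7-joint arm with a two-finger parallel gripper is mounted at the origin on the work surface. World frame = base frame: x ahead of the robot, y to its left, z up, the work surface at z = 0. Lengths are in m, angles in rad, forces in N, time in s.
With the tool pointing down it reaches from about 0.425 to 0.925 m from the base axis. Payload 6.8 kg.
Tool frame: the origin (TCP) lies midway between the tips of the shut fingers; the grasp point (between the pads) lies 19 mm behind it; z points along the fingers, y is the line along which they close (so a half turn about z gives the same grasp; the last joint's range is limited). The gripper opens to 85 mm and grips with 20 to 120 N. Pads are 22 mm wide; open, the fingers measure 114 mm over their backs; the gripper's body (76 mm by 85 mm) begins 54 mm behind the grasp point. The pads swing forward as they close: fully open they stand 13 mm farther back than shut.
Start: joints at [-1.265, 0.477, 0.022, 1.555, -0.011, 1.109, -0.083], TCP at [0.271, 0.618, 0.231] pointing down, gripper open.
Joint ranges: [-2.96, 2.96], [-0.34, 2.1], [-1.41, 1.46], [0.24, 2.44], [-1.37, 4.51], [0.17, 1.92], [-2.96, 2.96]. Speed limits (rad/s): [2.39, 2.39, 3.14, 3.14, 3.14, 3.14, 3.14].

INTERFACE

Orientations are given as a rotation vector (axis times angle).
In Python, from bench import r gives the robot as it stands. The module is installed in compiled form; this text tells all that it offers.
- The arm moves only by the tool apply_moves, never from a script. Its argument "rows" is a list of rows, each a list of 6 numbers: the shift along the tool's x, y, z scaled (see below), then the turn, a rotation vector about the tool's x, y, z scaled (see below). A call has 1 to 5 rows; each row is the pose to reach, as a shift and turn from the pose commanded when the call began, along the tool's axes at that moment; what a row does not reach only later rows make up. The controller multiplies each number of a shift by 0.25 m and each number of a turn by 90 degrees. A row lasts 1/8 s, in which the tool goes at most 62.5 mm and 10.7 degrees, less where a joint would pass 70% of its speed; a pose out of reach is approached as far as the arm can. A call with a number of a shift or a turn outside -1 to 1 is refused whole. A call with a gripper value outside its range is refused whole. "claw" is the opening, from 0 (shut) to 1 (fully open), set as the call begins (left out, the last holds). The fingers move at their own pace and stop on an object; "newtons" is the grip in N (left out, the last holds). Time passes only in rows, so rows that repeat a pose let the fingers close. It gives the time, the measured TCP pose, the force, the opening and the grip force at its end, in the units of the state.
- r.get_obs(): the state, without advancing time (a new reading comes with each control period).
- r.grab_frame(name): name is "scene" or "top"; returns a dict with "pixels" (400x640x3 uint8, red, green, blue), "intrinsics" (3x3 intrinsics, pixels), "dist" ([k1, k2, p1, p2, k3] as OpenCV has them; the pictures are not rectified), "eye" and "attitude" of the camera in the world. Camera axes: x right, y up, looking along -z (the intrinsics and any distortion apply to the point x, -y, -z); pixel columns grow to the right and rows downward; lengths in m; the calibration is good to about 2 mm. A picture is of the moment at which its call begins. There is no depth.
- r.hand_in(): hands the job in; it is judged then, once.
Trained networks look in a picture, given as the dict that the camera call returned (one of the last four; its "shot" number tells which), for a name from the list of things; names that differ only in an ending like _2 or _b are one class to them, and where a whole thing is asked for, a point or a joint stands for the part that bears it (a point fixed in the world has none). Each returns a list of dicts, best first, with "conf" (0 to 1); they miss things now and then, are a little off and sometimes report something else, mostly with a low value. They report only what shows in the picture. A call takes as long as a camera call.
- r.search_frame(picture, thing): "rect" ([left, top, width, height] in pixels, round what is visible of it).
- r.outline_of(picture, thing): "pixels" (400x640 bool, what is visible of it) and "rect" ([left, top, width, height] in pixels, round what is visible of it).
- r.landmark_of(picture, thing): "point" ([column, row] in pixels: a listed point, or the origin of a listed thing).
The state is a dict: "clock": time; "joints": joint angles; "qvel": joint speeds; "tau": joint torques, N m; "tcp_pos": TCP position; "orientation": TCP orientation; "contact_force": force on the tool from outside, world axes, zero at the start; "moment": the same for the moment, N m; "grip_width": finger opening in m; "gripper_force": force on a finger pad.
Only numpy, scipy, OpenCV 4.12 (cv2) and the standard library are available. Lean on these libraries where they do the work, as an engineer would, in place of code of your own. Each camera call takes 0.05 s, during which the arm holds its last target. There are 200 camera calls.

## Working session

There is one attempt and no reset: what is moved stays moved. The work goes in short steps, Python scripts to look and compute and a tool call to move; the robot and the scene stay as the last step left them, time stands still between calls to the robot, and variables do not carry over. Pictures are saved under pics/ and viewed, at most 10 in all, crops included, and the job is handed in when it is done.

Besides the shell and the picture viewer there is one more tool, called after "Call:" in YAML: its name, and indented under it one key for each argument. apply_moves: Moves the arm, as the interface text tells. Its arguments: {"type":"object","properties":{"rows":{"type":"array","items":{"type":"array","items":{"type":"number"}}},"claw":{"type":"number"},"newtons":{"type":"number"}},"required":["rows"]}

```bash
mkdir -p pics
cat > h.py <<'E'
import numpy as np, cv2
from scipy.spatial.transform import Rotation as R
from bench import r
def att(p):
    a=np.array(p["attitude"],float)
    return a if a.shape==(3,3) else (R.from_rotvec(a).as_matrix() if a.size==3 else None)
def ray(p,uv):
    K=np.array(p["intrinsics"]);d=np.array(p["dist"])
    n=cv2.undistortPoints(np.array([[uv]],float),K,d)[0,0]
    return np.array(p["eye"]),att(p)@np.array([n[0],-n[1],-1])
def at_z(p,uv,z):
    e,d=ray(p,uv); return e+d*(z-e[2])/d[2]
def tri(ps,uvs):
    A=np.zeros((3,3));b=np.zeros(3)
    for p,u in zip(ps,uvs):
        e,d=ray(p,u);d=d/np.linalg.norm(d);M=np.eye(3)-np.outer(d,d);A+=M;b+=M@e
    return np.linalg.solve(A,b)
def proj(p,X):
    c=att(p).T@(np.array(X)-np.array(p["eye"]));K=np.array(p["intrinsics"])
    return cv2.projectPoints(np.array([[c[0],-c[1],-c[2]]]),np.zeros(3),np.zeros(3),K,np.array(p["dist"]))[0][0,0]
E
python3 - <<'E'
from h import *
o=r.get_obs();print(o)
P={n:r.grab_frame(n) for n in("scene","top")}
print({n:(np.array(p["eye"]).round(3),np.array(p["attitude"]).round(3)) for n,p in P.items()})
Z=dict(jig=0,handle=.075,collar=.045,pad=0,phone=.02,stop=.008,driver=0,tweezers=0,flux=0,dish=.008)
for t,z in Z.items():
    L=[]
    for n,p in P.items():
        q=r.landmark_of(p,t)
        if q: L.append((p,q[0]["point"]));print(t,n,np.round(q[0]["point"],1),round(q[0]["conf"],2),at_z(p,q[0]["point"],z).round(4))
    if len(L)==2:print("   tri",tri(*zip(*L)).round(4))
for n,p in P.items(): cv2.imwrite(f"pics/{n}0.png",p["pixels"][:,:,::-1])
E
```

```text
{'clock': 0.0, 'joints': array([-1.26511065,  0.47782706,  0.02231916,  1.55646498, -0.01150999,
        1.10926257, -0.08309296]), 'qvel': array([-5.91910889e-04, -2.42856435e-03, -1.09287032e-03, -3.23981896e-05,
        1.09147656e-03,  1.89714222e-04, -1.44078857e-03]), 'tau': array([-1.05643112e-04, -5.96445143e+01,  1.60784427e+00, -2.81204867e+01,
        1.24802714e-02,  9.29331552e-03,  1.13527483e-05]), 'tcp_pos': array([0.27116476, 0.61749333, 0.23030151]), 'orientation': array([-6.45227303e-01, -3.07435309e+00,  2.85198248e-03]), 'contact_force': array([ 0.0174675 ,  0.80691133, -0.21532775]), 'moment': array([ 0.00526044, -0.0335367 ,  0.00347034]), 'gripper_force': 0.0, 'grip_width': 0.08541724562207813}
{'scene': (array([0.884, 0.104, 0.644]), array([0.381, 0.475, 1.71 ])), 'top': (array([0.474, 0.061, 0.754]), array([ 0.1  , -0.14 , -1.539]))}
jig scene [352.6 204.7] 0.57 [0.5123 0.0839 0.    ]
jig top [296.  241.1] 0.86 [0.5172 0.0903 0.    ]
   tri [0.517  0.0871 0.0089]
handle scene [350.6 151.9] 0.77 [0.4571 0.068  0.075 ]
handle top [306.9 274.8] 0.63 [0.4535 0.0
[... 463 characters left out ...]
56.3 255.9] 0.8 [0.609  0.1041 0.008 ]
stop top [284.2 198.8] 0.69 [0.6009 0.1168 0.008 ]
   tri [ 0.6035  0.1108 -0.0023]
driver scene [293.1 231.3] 0.68 [ 0.581 -0.006  0.   ]
driver top [343.8 210.9] 0.8 [ 0.5811 -0.0045  0.    ]
   tri [ 5.812e-01 -5.200e-03  4.000e-04]
tweezers scene [415.2 172.2] 0.78 [ 0.4247  0.1849 -0.    ]
tweezers top [249.4 286.2] 0.83 [0.4262 0.1786 0.    ]
   tri [0.4261 0.1816 0.0013]
flux scene [426.  245.2] 0.6 [0.566  0.2134 0.    ]
flux top [236.7 219.9] 0.6 [0.5563 0.2111 0.    ]
   tri [ 0.5581  0.2153 -0.0162]
dish scene [372.2 156. ] 0.86 [0.4088 0.1039 0.008 ]
dish top [289.7 299.3] 0.92 [0.4038 0.0982 0.008 ]
   tri [ 4.028e-01  1.013e-01 -4.000e-04]
```

View pics/scene0.png

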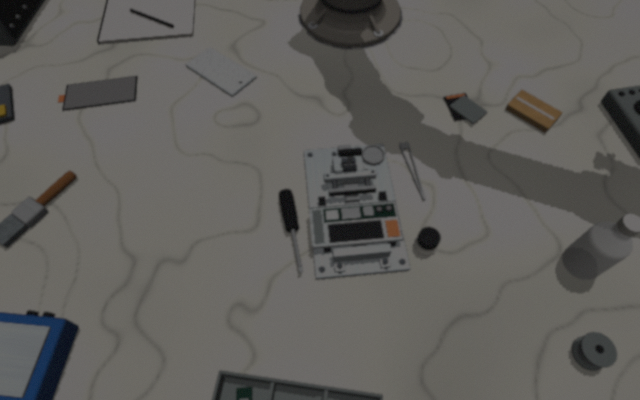

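View pics/top0.png

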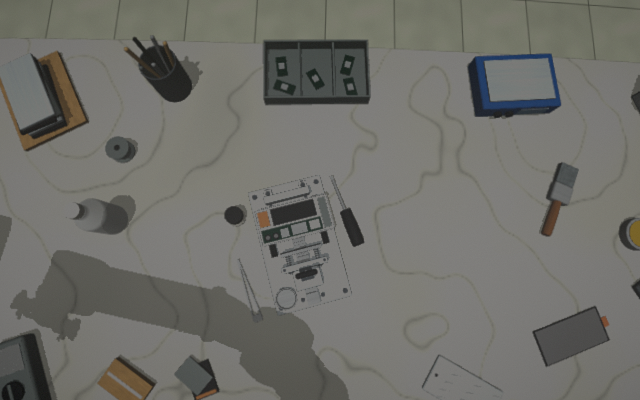

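The scene picture shows the jig around (355,210), with the handle near (350,152), the driver to its left and the tweezers, jar and dish to its right. The top picture shows the handle near (306,273) and agrees with that. Next I'll refine the yaw.

Run:
```python
from h import *
P={n:r.grab_frame(n) for n in("scene","top")}
for n,p in P.items():
  for t,z in(("jig",.008),("phone",.0285)):
    q=r.outline_of(p,t)
    if not q: continue
    m=q[0]["pixels"].astype(np.uint8)
    c=max(cv2.findContours(m,0,2)[0],key=cv2.contourArea)[:,0]
    w=np.array([at_z(p,u,z)[:2] for u in c.astype(float)])*1000
    print(n,t,round(q[0]["conf"],2),cv2.minAreaRect(w.astype(np.float32)))
L={}
for t in("handle","collar","phone","pad","stop"):
  L[t]=[r.landmark_of(p,t)[0]["point"] for p in P.values()]
  print(t,tri(list(P.values()),L[t]).round(4))
  q=[r.outline_of(p,t) for p in P.values()]
for n,p in P.items():
  q=r.outline_of(p,"handle")
  for k in q[:1]: 
    ys,xs=np.nonzero(k["pixels"]);print(n,"handle mask",k["conf"],k["rect"],xs.mean(),ys.mean())
p=P["top"];s=cv2.resize(p["pixels"][165:325,225:375],None,fx=5,fy=5,interpolation=cv2.INTER_CUBIC)[:, :, ::-1]
s=cv2.convertScaleAbs(s,alpha=1.5)[:600 if 0 else 800]
cv2.imwrite("pics/topc.png",cv2.resize(s,(562,600)))
p=P["scene"];s=cv2.resize(p["pixels"][130:290,290:450],(600,600),interpolation=cv2.INTER_CUBIC)[:, :, ::-1]
cv2.imwrite("pics/scc.png",cv2.convertScaleAbs(s,alpha=1.5))
```

```text
scene jig 0.64 ((452.97259521484375, 64.14942932128906), (127.03997802734375, 150.12974548339844), 16.006275177001953)
scene phone 0.96 ((562.109619140625, 93.28482818603516), (79.0440444946289, 148.5271759033203), 16.113506317138672)
top jig 0.79 ((458.64007568359375, 68.19220733642578), (137.59579467773438, 151.73562622070312), 16.136903762817383)
top phone 0.68 ((557.7913818359375, 94.67674255371094), (71.60150146484375, 146.6976318359375), 16.022443771362305)
handle [0.4527 0.0673 0.0727]
collar [0.4594 0.0709 0.0504]
phone [0.5561 0.0952 0.0082]
pad [ 0.5033  0.0807 -0.006 ]
stop [0.6017 0.1104 0.0076]
scene handle mask 0.62 [339.5, 148.6, 22.5, 9.6] 349.6822916666667 152.08854166666666
top handle mask 0.66 [296.5, 270.3, 23.5, 6.0] 305.7230769230769 273.5
```

View pics/topc.png

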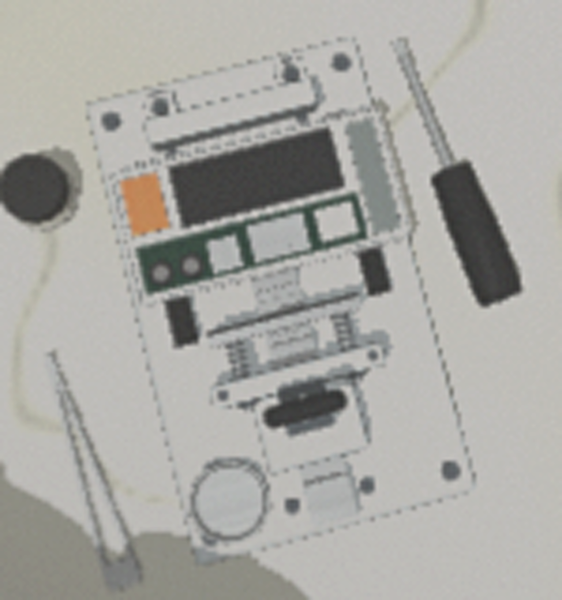

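View pics/scc.png

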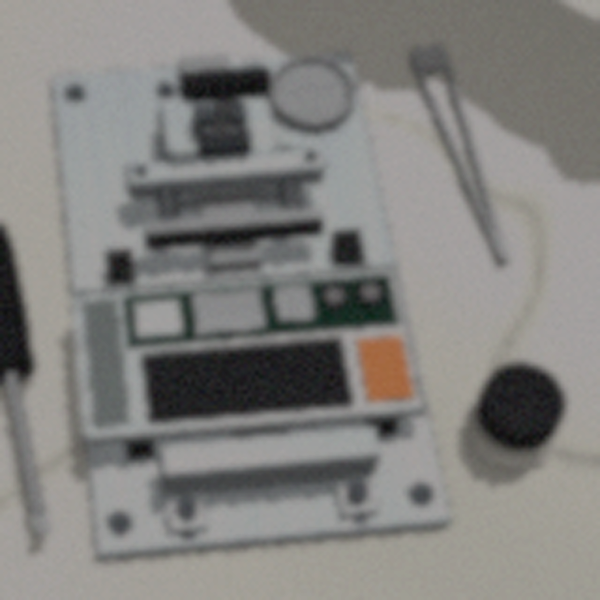

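The crops show the handle bar at about (306.7,273.8) in the top picture and (350.5,151.9) in the scene picture. The jig yaw is 16.1° (0.281 rad) and the handle is near (0.4535, 0.067). Now I'll approach.

Add to h.py:
```python
YAW=0.281; JX=np.array([np.cos(YAW),np.sin(YAW),0]); JY=np.array([-np.sin(YAW),np.cos(YAW),0])
def goal(pos,ydir):
    "row reaching TCP pos, tool down, tool y at world angle ydir"
    o=r.get_obs();M=R.from_rotvec(o["orientation"]).as_matrix()
    y=np.array([np.cos(ydir),np.sin(ydir),0]);z=np.array([0,0,-1.]);T=np.c_[np.cross(y,z),y,z]
    print("t",o["clock"].round(2),"tcp",o["tcp_pos"].round(4),"F",o["contact_force"].round(1),"w",round(o["grip_width"],4))
    print("row",(M.T@(np.array(pos)-o["tcp_pos"])/.25).round(3),(R.from_matrix(M.T@T).as_rotvec()/(np.pi/2)).round(3))
```

```text
(no output)
```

Call:
apply_moves:
  rows:
    - [-0.776,-0.862,0.1,0,0,0.28]
    - [-0.776,-0.862,0.1,0,0,0.28]
    - [-0.776,-0.862,0.1,0,0,0.28]
    - [-0.776,-0.862,0.1,0,0,0.28]
    - [-0.776,-0.862,0.1,0,0,0.28]
  claw: 0.5
  newtons: 40

```text
clock: 3.12
tcp_pos: [0.3632, 0.3396, 0.2063]
orientation: [1.304, 2.858, -0.0]
contact_force: [-0.3, -0.4, 0.2]
grip_width: 0.0427
gripper_force: 0.0
```

```bash
python3 -c "
from h import *
goal([.4535,.067,.15],YAW)"
```

```text
Traceback (most recent call last):
  File "h.py", line 26, in goal
    print("t",o["clock"].round(2),"tcp",o["tcp_pos"].round(4),"F",o["contact_force"].round(1),"w",round(o["grip_width"],4))
              ^^^^^^^^^^^^^^^^
AttributeError: 'float' object has no attribute 'round'
```

```bash
sed -i 's/o\["clock"\].round(2)/round(o["clock"],2)/' h.py; python3 -c "
from h import *
goal([.4535,.067,.15],YAW)"
```

```text
t 3.12 tcp [0.3632 0.3396 0.2063] F [-0.3 -0.4  0.2] w 0.0427
row [-1.06  -0.442  0.226] [0.    0.    0.276]
```

Call:
apply_moves:
  rows:
    - [-1,-0.44,0.22,0,0,0.276]
    - [-1,-0.44,0.22,0,0,0.276]
    - [-1,-0.44,0.22,0,0,0.276]
    - [-1,-0.44,0.22,0,0,0.276]
    - [-1,-0.44,0.22,0,0,0.276]

```text
clock: 3.75
tcp_pos: [0.4441, 0.0785, 0.1511]
orientation: [1.89, 2.509, -0.001]
contact_force: [-0.7, 0.8, 0.0]
grip_width: 0.0424
gripper_force: 0.0
```

```bash
python3 -c "
from h import *
goal([.4535,.067,.055],YAW)"
```

```text
t 3.75 tcp [0.4441 0.0785 0.1511] F [-0.7  0.8  0. ] w 0.0424
row [-0.054  0.023  0.384] [-0.     0.    -0.001]
```

Call:
apply_moves:
  rows:
    - [-0.054,0.023,0.1,0,0,0]
    - [-0.054,0.023,0.2,0,0,0]
    - [-0.054,0.023,0.3,0,0,0]
    - [-0.054,0.023,0.384,0,0,0]
    - [-0.054,0.023,0.384,0,0,0]

```text
clock: 4.38
tcp_pos: [0.4522, 0.0704, 0.0544]
orientation: [-1.884, -2.512, 0.004]
contact_force: [-0.2, 0.6, 1.0]
grip_width: 0.0428
gripper_force: 0.0
```

Run:
```python
from h import *
goal([.4535,.067,.055],YAW)
P=[r.grab_frame(n) for n in("scene","top")]
a=[cv2.resize(p["pixels"][b:b+90,c:c+90],(400,400),interpolation=2) for p,b,c in((P[0],110,305),(P[1],230,260))]
cv2.imwrite("pics/g1.png",cv2.convertScaleAbs(np.hstack(a)[:,:,::-1],alpha=1.5))
```

```text
t 4.38 tcp [0.4522 0.0704 0.0544] F [-0.2  0.6  1. ] w 0.0428
row [-0.014  0.001 -0.002] [-0.002  0.     0.002]
```

View pics/g1.png

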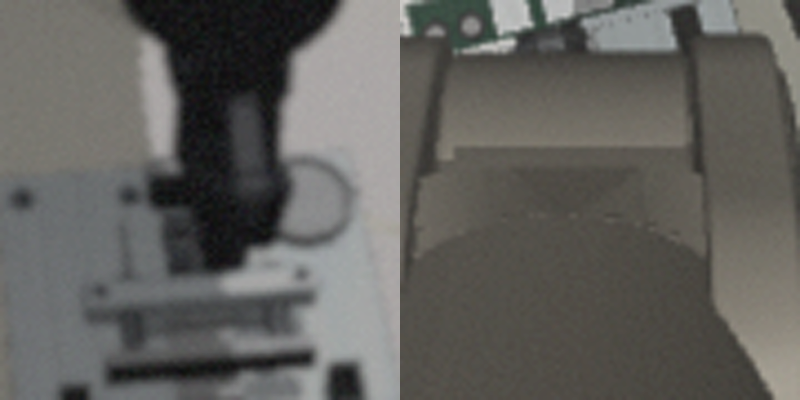

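Run:
```python
from h import *
p=r.grab_frame("scene");t=r.get_obs()["tcp_pos"]
for f in(0,.021,.036):
  for z in(.006,.019,.05): 
    u=proj(p,t+JX*f+[0,0,z]);print(f,z,u.round(1),((u-[305,110])*4.444).round())
for X in([.4535,.067,.075],[.453,.067,.082]):print(proj(p,X).round(1))
```

```text
0 0.006 [352.1 155.2] [209. 201.]
0 0.019 [352.6 150.5] [211. 180.]
0 0.05 [353.6 138.7] [216. 127.]
0.021 0.006 [353.8 165.5] [217. 246.]
0.021 0.019 [354.3 160.8] [219. 226.]
0.021 0.05 [355.4 149.2] [224. 174.]
0.036 0.006 [355. 173.] [222. 280.]
0.036 0.019 [355.5 168.4] [224. 260.]
0.036 0.05 [356.7 157. ] [230. 209.]
[350.3 150.1]
[350.6 147.3]
```

The picture shows the fingers straddling the bar, as projected. A 3.5 mm lateral trim, then I'll close.

Call:
apply_moves:
  rows:
    - [-0.014,0.006,0,0,0,0]
    - [-0.014,0.006,0,0,0,0]

```text
clock: 4.78
tcp_pos: [0.4562, 0.0676, 0.0559]
orientation: [1.885, 2.512, 0.002]
contact_force: [-0.3, -0.8, 0.0]
grip_width: 0.0429
gripper_force: 0.0
```

Call:
apply_moves:
  rows:
    - [0,0,0,0,0,0]
    - [0,0,0,0,0,0]
    - [0,0,0,0,0,0]
    - [0,0,0,0,0,0]
  claw: 0
  newtons: 40

```text
clock: 5.28
tcp_pos: [0.4559, 0.0679, 0.0555]
orientation: [1.885, 2.513, 0.001]
contact_force: [1.6, 0.7, 3.6]
grip_width: 0.0092
gripper_force: 43.6
```

Call:
apply_moves:
  rows:
    - [0,0,-0.02,0,0,0]
    - [0,0,-0.04,0,0,0]
    - [0,0,-0.05,0,0,0]
    - [0,0,-0.05,0,0,0]
  newtons: 60

```text
clock: 5.78
tcp_pos: [0.4556, 0.0678, 0.0679]
orientation: [1.885, 2.513, 0.0]
contact_force: [3.6, 1.0, -10.0]
grip_width: 0.0091
gripper_force: 60.8
```

```bash
python3 -c "
from h import *
print(r.get_obs()['joints'].round(2))"
```

```text
[-0.58  0.39  0.35  2.21 -0.25  0.57  0.24]
```

Call:
apply_moves:
  rows:
    - [0,0,0,0,0,0.1]
    - [0,0,0,0,0,0.2]
    - [0,0,0,0,0,0.3]
    - [0,0,0,0,0,0.4]
    - [0,0,0,0,0,0.5]

```text
clock: 6.4
tcp_pos: [0.4561, 0.0678, 0.0678]
orientation: [2.707, 1.593, 0.002]
contact_force: [5.0, 0.7, -10.3]
grip_width: 0.009
gripper_force: 60.8
```

Call:
apply_moves:
  rows:
    - [0,0,0,0,0,0.1]
    - [0,0,0,0,0,0.2]
    - [0,0,0,0,0,0.3]
    - [0,0,0,0,0,0.4]
    - [0,0,0,0,0,0.5]

```text
clock: 7.02
tcp_pos: [0.4563, 0.0673, 0.0679]
orientation: [3.11, 0.435, 0.003]
contact_force: [5.9, -2.3, -11.8]
grip_width: 0.0084
gripper_force: 60.8
```

Call:
apply_moves:
  rows:
    - [0,0,0,0,0,0.01]
    - [0,0,0.006,0,0,0.01]
    - [0,0,0.012,0,0,0.01]
    - [0,0,0.014,0,0,0.01]
    - [0,0,0.014,0,0,0.01]

```text
clock: 7.65
tcp_pos: [0.4564, 0.0673, 0.0646]
orientation: [3.113, 0.418, 0.003]
contact_force: [4.8, -3.1, -5.5]
grip_width: 0.0089
gripper_force: 61.5
```

Call:
apply_moves:
  rows:
    - [0,0,0,0,0,0]
    - [0,0,0,0,0,0]
    - [0,0,0,0,0,0]
    - [0,0,0,0,0,0]
  claw: 0.3

```text
clock: 8.15
tcp_pos: [0.4552, 0.0679, 0.0643]
orientation: [-3.113, -0.42, 0.001]
contact_force: [0.7, 0.1, 0.3]
grip_width: 0.0254
gripper_force: 0.0
```

Call:
apply_moves:
  rows:
    - [0,0,0,0,0,0]
    - [0,0,0,0,0,0]
    - [0,0,0,0,0,0]
    - [0,0,0,0,0,0]
  claw: 0

```text
clock: 8.65
tcp_pos: [0.4557, 0.0674, 0.0644]
orientation: [3.113, 0.419, 0.0]
contact_force: [-0.3, -3.1, 4.3]
grip_width: 0.0091
gripper_force: 58.7
```

Call:
apply_moves:
  rows:
    - [0.016,0,0,0,0,0]
    - [0.032,0,0,0,0,0]
    - [0.048,0,0,0,0,0]
    - [0.064,0,0,0,0,0]
    - [0.076,0,0,0,0,0]

```text
clock: 9.28
tcp_pos: [0.4727, 0.0723, 0.0643]
orientation: [-3.113, -0.419, 0.004]
contact_force: [-5.3, -3.1, 10.6]
grip_width: 0.0091
gripper_force: 59.6
```

```bash
cat > look.py <<'E'
from h import *
P=[r.grab_frame(n) for n in("scene","top")]
H=np.array([.4555,.0675,0])
o=r.get_obs();print(round(o["clock"],2),"slid",((o["tcp_pos"]-H)@JX).round(4),o["contact_force"].round(1))
for t in("pad","phone","stop","collar"):
  q=[r.landmark_of(p,t) for p in P]
  L=[(p,a[0]["point"]) for p,a in zip(P,q) if a]
  z=dict(pad=0,phone=.02,stop=.008,collar=.045)[t]
  print(t,[((at_z(p,u,z)-H)@JX).round(4) for p,u in L])
E
python3 look.py
```

```text
9.38 slid 0.0183 [-2.3 -2.9  8.4]
pad [np.float64(0.0714)]
phone [np.float64(0.1086)]
stop [np.float64(0.1545), np.float64(0.1471)]
collar [np.float64(0.0164)]
```

Call:
apply_moves:
  rows:
    - [0.008,0,-0.002,0,0,0]
    - [0.016,0,-0.002,0,0,0]
    - [0.024,0,-0.002,0,0,0]
    - [0.032,0,-0.002,0,0,0]
    - [0.04,0,-0.002,0,0,0]

```text
clock: 10.4
tcp_pos: [0.4811, 0.0745, 0.0644]
orientation: [-3.113, -0.418, 0.008]
contact_force: [-6.0, -4.1, 8.3]
grip_width: 0.0089
gripper_force: 59.3
```

```bash
python3 look.py
```

```text
10.5 slid 0.0269 [-3.9 -3.   6.6]
pad [np.float64(0.0793)]
phone [np.float64(0.1139), np.float64(0.1106)]
stop [np.float64(0.1541), np.float64(0.1488)]
collar [np.float64(0.0264)]
```

Call:
apply_moves:
  rows:
    - [0.006,0,0,0,0,0]
    - [0.012,0,0,0,0,0]
    - [0.018,0,0,0,0,0]
    - [0.024,0,0,0,0,0]
    - [0.024,0,0,0,0,0]

```text
clock: 11.52
tcp_pos: [0.4868, 0.0761, 0.0644]
orientation: [-3.113, -0.419, 0.008]
contact_force: [-6.3, -4.3, 8.5]
grip_width: 0.0089
gripper_force: 59.4
```

```bash
python3 look.py
```

```text
11.62 slid 0.0325 [-5.6 -4.4  7.3]
pad [np.float64(0.0758)]
phone [np.float64(0.1175), np.float64(0.1165)]
stop [np.float64(0.1543), np.float64(0.1495)]
collar [np.float64(0.0338)]
```

Call:
apply_moves:
  rows:
    - [0.005,0,0,0,0,0]
    - [0.01,0,0,0,0,0]
    - [0.014,0,0,0,0,0]
    - [0.014,0,0,0,0,0]

```text
clock: 12.52
tcp_pos: [0.49, 0.077, 0.0643]
orientation: [-3.113, -0.418, 0.008]
contact_force: [-7.1, -4.6, 7.9]
grip_width: 0.009
gripper_force: 59.5
```

```bash
python3 look.py
python3 - <<'E'
from h import *
p=r.grab_frame("scene")
cv2.imwrite("pics/s2.png",cv2.convertScaleAbs(cv2.resize(p["pixels"][140:290,290:440],(600,600),interpolation=2)[:,:,::-1],alpha=1.6))
E
```

```text
12.62 slid 0.0358 [-6.9 -3.5  8.8]
pad [np.float64(0.0808)]
phone [np.float64(0.1129), np.float64(0.0999)]
stop [np.float64(0.1533), np.float64(0.1435)]
collar [np.float64(0.0335)]
```

View pics/s2.png

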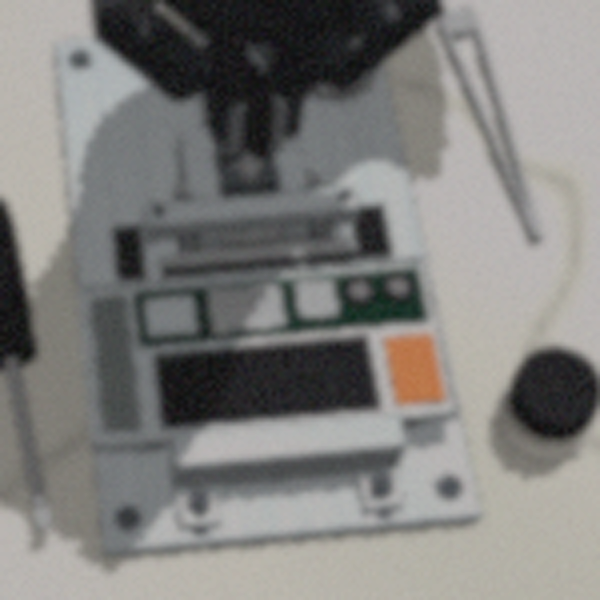

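The picture shows the phone against the stop (lower edge near row 430) with the pad bearing on it at row 265. Now I'll lift the handle and turn it back.

Call:
apply_moves:
  rows:
    - [0,0,-0.008,0,0,0]
    - [0,0,-0.015,0,0,0]
    - [0,0,-0.015,0,0,0]

```text
clock: 13.45
tcp_pos: [0.4899, 0.0772, 0.0673]
orientation: [3.113, 0.419, -0.008]
contact_force: [-4.2, -4.7, -9.5]
grip_width: 0.009
gripper_force: 58.3
```

Call:
apply_moves:
  rows:
    - [0,0,0,0,0,-0.1]
    - [0,0,0,0,0,-0.2]
    - [0,0,0,0,0,-0.3]
    - [0,0,0,0,0,-0.4]
    - [0,0,0,0,0,-0.5]

```text
clock: 14.08
tcp_pos: [0.4898, 0.0771, 0.0671]
orientation: [-2.711, -1.585, 0.009]
contact_force: [-2.9, -3.9, -9.5]
grip_width: 0.0089
gripper_force: 58.4
```

Call:
apply_moves:
  rows:
    - [0,0,0,0,0,-0.1]
    - [0,0,0,0,0,-0.2]
    - [0,0,0,0,0,-0.3]
    - [0,0,0,0,0,-0.4]
    - [0,0,0,0,0,-0.51]

```text
clock: 14.7
tcp_pos: [0.4898, 0.0769, 0.067]
orientation: [-1.877, -2.515, 0.008]
contact_force: [-3.1, -3.0, -10.1]
grip_width: 0.0088
gripper_force: 58.4
```

Call:
apply_moves:
  rows:
    - [0,0,0,0,0,0]
    - [0,0,0.01,0,0,0]
    - [0,0,0.018,0,0,0]
    - [0,0,0.018,0,0,0]

```text
clock: 15.2
tcp_pos: [0.4899, 0.0769, 0.0627]
orientation: [-1.888, -2.506, 0.007]
contact_force: [-3.8, -3.6, -8.8]
grip_width: 0.0086
gripper_force: 58.7
```

The handle is back in its slot. I'll release it, then lower the half-open fingers around the collar so the rear finger can push on it.

Call:
apply_moves:
  rows:
    - [0,0,0,0,0,0]
    - [0,0,0,0,0,0]
    - [0,0,0,0,0,0]
    - [0,0,0,0,0,0]
  claw: 0.45

```text
clock: 15.7
tcp_pos: [0.4932, 0.0783, 0.0644]
orientation: [1.885, 2.512, 0.002]
contact_force: [0.2, -0.3, 0.6]
grip_width: 0.0387
gripper_force: 0.0
```

Call:
apply_moves:
  rows:
    - [0,0,0.025,0,0,0]
    - [0,0,0.05,0,0,0]
    - [0,0,0.075,0,0,0]
    - [0,0,0.1,0,0,0]
    - [0,0,0.1,0,0,0]

```text
clock: 16.32
tcp_pos: [0.4922, 0.0777, 0.0384]
orientation: [-1.885, -2.512, 0.002]
contact_force: [0.2, -0.8, 1.0]
grip_width: 0.0385
gripper_force: 0.0
```

```bash
python3 look.py;  python3 - <<'E'
from h import *
p=r.grab_frame("scene")
cv2.imwrite("pics/s3.png",cv2.convertScaleAbs(cv2.resize(p["pixels"][120:240,290:410],(600,600),interpolation=2)[:,:,::-1],alpha=2))
E
```

```text
16.43 slid 0.0386 [ 0.5 -0.4  0.1]
pad [np.float64(0.0809)]
phone [np.float64(0.1168), np.float64(0.1116)]
stop [np.float64(0.1529)]
collar [np.float64(0.0362)]
```

View pics/s3.png

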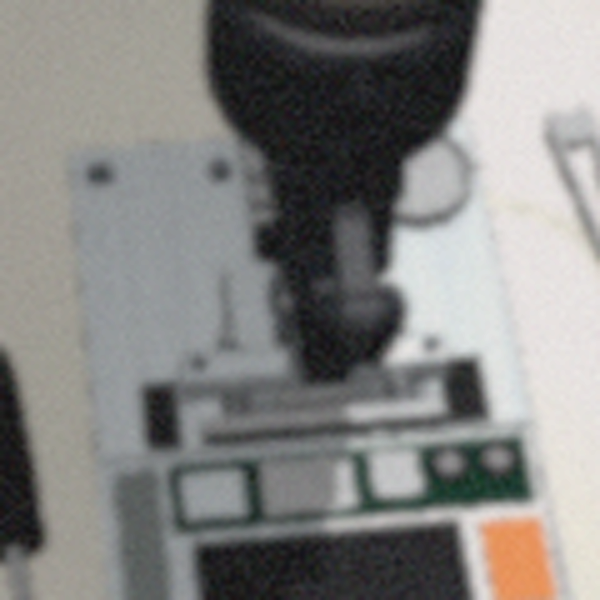

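The picture shows the fingers straddling the handle (near 340,330) with the pad bearing on the phone. I'll lower slightly and push gently.

Call:
apply_moves:
  rows:
    - [0,0,0.009,0,0,0]
    - [0,0,0.018,0,0,0]
    - [0,0,0.018,0,0,0]

```text
clock: 17.25
tcp_pos: [0.4924, 0.0779, 0.0343]
orientation: [-1.885, -2.513, 0.001]
contact_force: [-0.4, 1.0, 0.0]
grip_width: 0.0384
gripper_force: 0.0
```

Call:
apply_moves:
  rows:
    - [0,0.006,0,0,0,0]
    - [0,0.012,0,0,0,0]
    - [0,0.018,0,0,0,0]
    - [0,0.024,0,0,0,0]
    - [0,0.024,0,0,0,0]

```text
clock: 17.88
tcp_pos: [0.4965, 0.079, 0.0341]
orientation: [-1.884, -2.511, 0.005]
contact_force: [-5.6, -1.2, 4.3]
grip_width: 0.0386
gripper_force: 2.6
```

Call:
apply_moves:
  rows:
    - [0,0.006,0,0,0,0]
    - [0,0.012,0,0,0,0]
    - [0,0.012,0,0,0,0]

```text
clock: 18.25
tcp_pos: [0.498, 0.0795, 0.0338]
orientation: [-1.883, -2.509, 0.008]
contact_force: [-7.3, -0.7, 4.7]
grip_width: 0.0386
gripper_force: 3.8
```

Call:
apply_moves:
  rows:
    - [0,0.004,0,0,0,0]
    - [0,0.008,0,0,0,0]
    - [0,0.008,0,0,0,0]

```text
clock: 18.62
tcp_pos: [0.4991, 0.0798, 0.0338]
orientation: [-1.882, -2.508, 0.009]
contact_force: [-9.9, -2.9, 6.7]
grip_width: 0.0381
gripper_force: 4.9
```

Call:
apply_moves:
  rows:
    - [0,0.004,0,0,0,0]
    - [0,0.008,0,0,0,0]
    - [0,0.008,0,0,0,0]

```text
clock: 19.0
tcp_pos: [0.4993, 0.0799, 0.0335]
orientation: [-1.881, -2.506, 0.013]
contact_force: [-14.1, -2.9, 10.1]
grip_width: 0.0385
gripper_force: 6.8
```

```bash
python3 look.py
```

```text
19.1 slid 0.0455 [-12.4  -3.6  10.9]
pad [np.float64(0.0774)]
phone [np.float64(0.1153)]
stop [np.float64(0.1554), np.float64(0.1506)]
collar [np.float64(0.0359)]
```

Force rose to about 14 N while the motion stopped, so it may have latched. I'll back off and look.

Call:
apply_moves:
  rows:
    - [0,-0.02,0,0,0,0]
    - [0,-0.04,0,0,0,0]
    - [0,-0.04,-0.06,0,0,0]
    - [0,-0.04,-0.16,0,0,0]
    - [0,-0.04,-0.28,0,0,0]

```text
clock: 20.12
tcp_pos: [0.4962, 0.0789, 0.1062]
orientation: [1.885, 2.512, 0.001]
contact_force: [1.1, 0.9, -0.2]
grip_width: 0.0386
gripper_force: 0.0
```

Call:
apply_moves:
  rows:
    - [0,-0.3,-0.3,0,0,0]
    - [0,-0.5,-0.5,0,0,0]
    - [0,-0.5,-0.5,0,0,0]
    - [0,-0.5,-0.5,0,0,0]

```text
clock: 20.62
tcp_pos: [0.3757, 0.0437, 0.233]
orientation: [1.885, 2.511, 0.013]
contact_force: [1.0, 0.6, 0.1]
grip_width: 0.038
gripper_force: 0.0
```

```bash
cat > look2.py <<'E'
from h import *
import sys
P=[r.grab_frame(n) for n in("scene","top")]
H=np.array([.4555,.0675,0])
o=r.get_obs();print(round(o["clock"],2),o["tcp_pos"].round(3))
for t in("handle","collar","pad","phone","stop"):
  q=[r.landmark_of(p,t) for p in P]
  L=[(p,a[0]["point"]) for p,a in zip(P,q) if a]
  z=dict(handle=.075,pad=0,phone=.02,stop=.008,collar=.045)[t]
  print(t,[((at_z(p,u,z)-H)@JX).round(4) for p,u in L],tri(*zip(*L)).round(4) if len(L)==2 else "")
p=P[0]
for s in(.036,.0385):
  for z in(.075,.0815):print(s,z,proj(p,H+JX*s+[0,0,z]).round(1))
for t in("handle",):
  for p in P:
    q=r.outline_of(p,t)
    if q: ys,xs=np.nonzero(q[0]["pixels"]);print("mask",q[0]["rect"],xs.mean().round(1),ys.mean().round(1))
a=[cv2.resize(p["pixels"][b:b+100,c:c+80],(400,500),interpolation=2) for p,b,c in((P[0],140,310),(P[1],190,260))]
cv2.imwrite(f"pics/{sys.argv[1]}.png",cv2.convertScaleAbs(np.hstack(a)[:,:,::-1],alpha=1.6))
E
python3 look2.py v1
```

```text
20.73 [0.376 0.044 0.231]
handle [np.float64(0.0418), np.float64(0.0021)] [0.4437 0.126  0.0349]
collar [np.float64(0.034), np.float64(0.036)] [0.4896 0.0794 0.0486]
pad [np.float64(0.0775), np.float64(0.0751)] [ 0.5287  0.0865 -0.0033]
phone [np.float64(0.1194), np.float64(0.1176)] [0.569  0.0983 0.0151]
stop [np.float64(0.1586), np.float64(0.1535)] [ 0.6026  0.1153 -0.0036]
0.036 0.075 [353.3 169. ]
0.036 0.0815 [353.5 166.7]
0.0385 0.075 [353.5 170.3]
0.0385 0.0815 [353.7 168. ]
mask [342.2, 166.0, 22.1, 9.3] 351.7 170.6
```

View pics/v1.png

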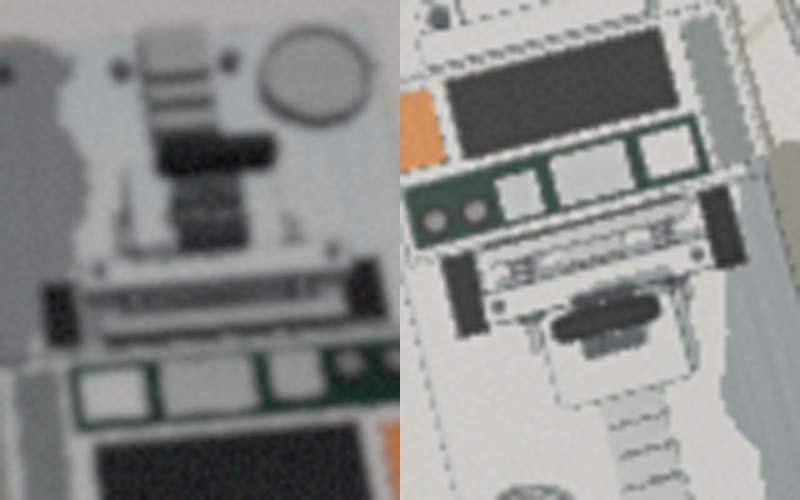

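The picture shows the bar at (351.7,170.6) in full-image pixels and the phone against the stop. Next I'll check the plunger height by how the bar moved relative to the jaw plate since the first picture.

Run:
```python
from h import *
a=cv2.imread("pics/scene0.png",0).astype(np.float32);P=r.grab_frame("scene");b=cv2.cvtColor(P["pixels"],cv2.COLOR_RGB2GRAY).astype(np.float32)
k=1.035
def match(x0,y0,x1,y1,exp):
    best=None
    for k in(1.02,1.035,1.05):
        up=lambda im,s:cv2.resize(im,None,fx=4*s,fy=4*s,interpolation=cv2.INTER_CUBIC)
        t=up(a[y0:y1,x0:x1],k);B=up(b[130:230,310:400],1)
        m=cv2.matchTemplate(B,t,cv2.TM_CCOEFF_NORMED);_,v,_,l=cv2.minMaxLoc(m)
        c=(np.array(l)+np.array(t.shape[::-1])/2)/4+[310,130]
        if best is None or v>best[0]:best=(v,k,c-[(x0+x1)/2,(y0+y1)/2])
    print(exp,best);return best[2]
h=match(335,146,365,158,"bar");j=match(322,170,378,182,"jaw");c=match(341,155,359,172,"collar")
H=np.array([.4555,.0675,0])
for s in(.034,.036,.038,.04):
  f=lambda z,dz,x:(proj(P,H+JX*(s+x)+[0,0,z+dz])-proj(P,H+JX*x+[0,0,z])).round(1)
  print(s,"down",f(.075,0,0),"up",f(.075,.0065,0),"jaw",f(.036,0,.03),"collar",f(.04,0,.012))
p=r.grab_frame("top")
for t in("phone","driver","tweezers","flux","dish"):
  q=r.landmark_of(p,t);print(t,at_z(p,q[0]["point"],.02 if t=="phone" else .008 if t=="dish" else 0).round(3) if q else None)
q=r.outline_of(p,"phone")[0]["pixels"].astype(np.uint8)
cc=max(cv2.findContours(q,0,2)[0],key=cv2.contourArea)[:,0].astype(float)
w=np.array([at_z(p,u,.0285)[:2] for u in cc])*1000
rc=cv2.minAreaRect(w.astype(np.float32));print(rc,(np.r_[rc[0],0]/1000-H)@JX)
```

```text
bar (0.906811535358429, 1.035, array([ 2.75, 18.25]))
jaw (0.8499909043312073, 1.02, array([ 2.   , 18.625]))
collar (0.9608526825904846, 1.02, array([ 2.875, 18.625]))
0.034 down [ 2.7 16.9] up [ 2.9 14.6] jaw [ 2.7 17.2] collar [ 2.6 16.8]
0.036 down [ 2.9 17.9] up [ 3.1 15.6] jaw [ 2.8 18.2] collar [ 2.8 17.8]
0.038 down [ 3. 19.] up [ 3.3 16.6] jaw [ 3.  19.2] collar [ 2.9 18.8]
0.04 down [ 3.2 20. ] up [ 3.4 17.7] jaw [ 3.1 20.3] collar [ 3.1 19.8]
phone [0.563 0.098 0.02 ]
driver [ 0.585 -0.01   0.   ]
tweezers [0.423 0.183 0.   ]
flux [0.557 0.209 0.   ]
dish [0.41  0.102 0.008]
((565.53662109375, 97.09850311279297), (72.82112884521484, 146.31228637695312), 16.768924713134766) 0.11392898623517589
```

The bar moved together with the jaw and collar, so the handle is down and latched at about 37 mm of slide. The phone is on the stop with the pad compressed a few mm, and the robot is clear.

```bash
python3 -c "
from h import *
print(r.hand_in())"
```

```text
the job is handed in; nothing more can be done
None
```

I clamped the phone and handed the job in at about 21 s of the 58 s limit. By the camera images the handle is down and latched, the pad's springs hold the phone against the stop, and the other things were not disturbed. The hand-in gave no verdict.

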